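Set the lamp tester to the blue range and press test

TASK

On the lamp tester on the bench, push the red tab of the rotary selector round until it points at the blue dot, then press the green test button fully down and let it come up again. Only push, never grip: do not pinch the tab, do not press the button before the selector is set, and leave the loose things on and around the tester where they are.

Things in the scene. Friction and masses are not known exactly. Their poses are not given: they have to be found in the camera images.
- dial_axis (a point): Point on the selector's turning axis at the level of the tester's top panel, 60 mm above the bench. The tester is a grey box 260 x 300 mm and 60 mm high, screwed to the bench (it does not move); its own x axis (this point's x) points from the button towards the far side, z is up. Its yaw varies by up to 0.45 rad. The white round face on the panel (radius 117 mm) is centred here.
- selector (a joint): Angle of the rotary selector (rad), positive counter-clockwise seen from above; 0 = tab along the tester's +x (away from the button). Stops at -2.1 and +2.1 (the tab cannot pass over the button side). No clicks: it turns against steady friction of about 0.10 N m (about 2 N at the tab) and stays where it is left. Starts within 0.35 of 0.
- tab_mid (a point): Middle of the upright tab, 57 mm from the axis and 22 mm above the panel; x radially outwards, z up. The tab is a fin, red on both sides with a white edge, that stands on a black disc of radius 42 mm and 12 mm high: 46 mm long radially (34 to 80 mm from the axis), 16 mm thick, from 4 to 40 mm above the panel. Push it sideways on one of the red cheeks; pressing on both cheeks at once counts as pinching.
- pointer (a point): The point that the tab points at: on the tab's centre line, 98 mm from the axis, near panel level; turns with the selector. Nothing is there to touch.
- mark_blue: Blue dot, the wanted position: flat disc 22 mm across and 2 mm high fixed on the panel 98 mm from the axis; origin at its centre underneath. Four such dots (blue, yellow, black, orange) sit at selector angles -1.7, -0.9, 0.9 and 1.7 rad; which colour is where varies.
- test_button (a joint): Travel of the green push button (m): 0 = up, 0.006 = fully down (takes 5 N); springs back when released.
- test_button_top (a point): Centre of the green button's top face (28 mm across, 22 mm above the panel, in a black housing 12 mm high), on the panel on the side of the tester nearest the robot, 98 mm from the selector's axis; pressed straight down. z up.
- fuse_jar_mid (a point): Small loose jar with a metal cap standing on the left near corner of the panel, 34 mm across, 50 mm high; point at its centre. Leave it alone.
- screwdriver_grip (a point): Handle of a loose yellow-handled screwdriver about 200 mm long lying on the bench right of the tester. Leave it alone.
- tape_roll: Loose black tape roll lying flat on the bench left of the tester, 80 mm across, 19 mm high; origin at the centre of its underside. Leave it alone.
- bulb_mid (a point): Loose white lamp bulb standing on its brass cap on the bench left of the tester, 60 mm across, 97 mm high; point at its middle. Leave it alone.

How it is judged:
By the outcome, as a careful person would: the job done as asked, in the order asked, and still so for the second after the job is handed in, with the robot touching nothing.
It also fails if it takes over 45 s, if anything falls off the work surface, if the arm or the gripper's body presses on something with over 40 N, if the wrist force passes 120 N, or if a joint passes its speed limit or range.

ROBOT

A 7-joint arm with a two-finger parallel gripper is mounted at the origin on the work surface. World frame = base frame: x ahead of the robot, y to its left, z up, the work surface at z = 0. Lengths are in m, angles in rad, forces in N, time in s.
With the tool pointing down it reaches from about 0.425 to 0.875 m from the base axis. Payload 8.4 kg.
Tool frame: the origin (TCP) lies at the very end of the fingers, on their centre line; the grasp point (between the pads) lies 19 mm behind it; z points along the fingers, y is the line along which they close (so a half turn about z gives the same grasp; the last joint's range is limited). The gripper opens to 87 mm and grips with 3 to 60 N. Pads are 19 mm wide; open, the fingers measure 117 mm over their backs; the gripper's body (75 mm by 190 mm) begins 51 mm behind the grasp point.
Start: joints at [-0.099, 0.333, 0.04, 1.465, -0.013, 1.343, -0.059], TCP at [0.65, -0, 0.183] pointing down, gripper open.
Joint ranges: [-2.58, 2.58], [-0.38, 2.09], [-1.3, 1.39], [0.25, 2.4], [-1.5, 4.64], [0.08, 2.09], [-2.65, 2.65]. Speed limits (rad/s): [2.22, 2.22, 2.79, 2.79, 3.14, 3.14, 3.14].

INTERFACE

Orientations are given as a unit quaternion [x, y, z, w].
In Python, from station import * gives the robot as it stands.
- The arm moves only by the tool move_arm, never from a script. Its argument "rows" is text: rows parted by semicolons, each of 7 numbers parted by spaces: the shift along the tool's x, y, z in mm, then the turn, a rotation vector about the tool's x, y, z in degrees, then the closure, from 0 (fully open) to 1 (shut). In form: tx ty tz wx wy wz claw; .... A call has 1 to 8 rows; each row shifts and turns the commanded pose from where the row before left it, along the tool's axes as they then stand; what a row does not reach is not made up. A row lasts 1/8 s, in which the tool goes at most 62.5 mm and 10.7 degrees, less where a joint would pass 70% of its speed; a pose out of reach is approached as far as the arm can. A call is refused whole if a number of a shift passes 62.5 or a number of a turn 10.7, either way. A call with a gripper value outside its range is refused whole. The fingers move at their own pace and stop on an object; "grip_force" is the grip in N (left out, the last holds). Time passes only in rows, so rows that do not move let the fingers close. It gives the time, the measured TCP pose, the force, the opening and the grip force at its end, in the units of the state.
- get_state(): the state, without advancing time (a new reading comes with each control period).
- grab_frame(name): name is "scene" or "side" or "wrist"; returns the picture (384x512x3 uint8, red, green, blue); there is no depth.
- camera_info(name): a dict with "fx", "fy", "cx", "cy" (pixels), "k1" (the pictures are not rectified: a ray, as slopes to the right and down, at radius r is drawn at 1 + k1 r^2 times it, then the intrinsics apply), "eye" and "rotation" of the camera in the world. Camera axes: x right, y down, z forward; pixel columns grow to the right and rows downward; lengths in m; the calibration is good to about 2 mm. A picture is of the moment at which its call begins: read the wrist's pose just before it. camera_info takes no time and is no camera call; for the wrist camera it gives the pose at the moment of the call.
- sign_off(): hands the job in; it is judged then, once.
The state is a dict: "time_s": time; "joint_pos": joint angles; "qd": joint speeds; "joint_efforts": joint torques, N m; "tool_pos": TCP position; "ee_rot": TCP orientation; "contact_force": force on the tool from outside, world axes, zero at the start; "moment": the same for the moment, N m; "finger_gap": finger opening in m; "finger_force": force on a finger pad.
Only numpy, scipy, OpenCV 4.12 (cv2) and the standard library are available. Lean on these libraries where they do the work, as an engineer would, in place of code of your own. Each camera call takes 0.05 s, during which the arm holds its last target. There are 200 camera calls.

## Working session

There is one attempt and no reset: what is moved stays moved. The work goes in short steps, Python scripts to look and compute and a tool call to move; the robot and the scene stay as the last step left them, time stands still between calls to the robot, and variables do not carry over. Pictures are saved under pics/ and viewed, at most 10 in all, crops included, and the job is handed in when it is done.

Besides the shell and the picture viewer there is one more tool, called after "Request:" by a JSON object that holds its "fn" and its "kwargs", one argument or row to a line. move_arm: Moves the arm, as the interface text tells. Its arguments: {"type":"object","properties":{"rows":{"type":"string"},"grip_force":{"type":"number"}},"required":["rows"]}

```bash
mkdir -p pics
python3 - <<'E'
from station import *
import cv2,numpy as np
a=grab_frame("scene");b=grab_frame("side");c=grab_frame("wrist")
for n,i in zip(("scene","side","wrist"),(a,b,c)): cv2.imwrite(f"pics/{n}0.png",i[:,:,::-1])
for n in("scene","side","wrist"):print(n,camera_info(n))
s=get_state();print(s)
E
```

```text
scene {'fx': 348.39551497010456, 'fy': 348.39551497010456, 'cx': 260.95208913562055, 'cy': 195.1186018494376, 'k1': 0.03586446662312453, 'eye': array([0.93821535, 0.31607947, 0.87122707]), 'rotation': array([ 0.43662096,  0.86199273, -0.22977397, -0.11633829])}
side {'fx': 361.3337557912843, 'fy': 361.3337557912843, 'cx': 259.77372860781264, 'cy': 192.56880463186997, 'k1': -0.01078938341316783, 'eye': array([ 0.47877748, -0.59184415,  0.62826711]), 'rotation': array([ 0.91419747, -0.04534111,  0.02827288, -0.40173102])}
wrist {'fx': 320.81890997706415, 'fy': 320.81890997706415, 'cx': 257.33077509906553, 'cy': 186.00439839516966, 'k1': -0.022564196561027743, 'eye': array([0.65010785, 0.08330426, 0.38400285]), 'rotation': array([ 9.88239708e-01,  3.06630043e-04, -5.27220881e-05,  1.52912337e-01])}
{'time_s': 0.15, 'joint_pos': array([-0.09919814,  0.33375554,  0.03987243,  1.46600856, -0.01339557,
        1.34330272, -0.05850542]), 'qd': array([-0.00021209, -0.00186894, -0.00138127, -0.00359132,  0.0008834 ,
        0.00139133,  0.00176231]), 'joint_efforts': array([ 1.24259990e-03, -6.56844234e+01,  1.33660264e+00, -4.04110801e+01,
       -5.95439016e-02,  4.17590642e-02, -1.22402304e-05]), 'tool_pos': array([ 6.49612740e-01, -2.50254591e-05,  1.82588280e-01]), 'ee_rot': array([ 7.07113292e-01,  7.07100013e-01, -4.55462740e-04, -3.96959843e-04]), 'contact_force': array([0.10809337, 0.15534188, 0.44869457]), 'moment': array([ 0.00350249, -0.02000503,  0.00370228]), 'finger_force': 0.0, 'finger_gap': 0.08707916207110043}
```

View pics/scene0.png

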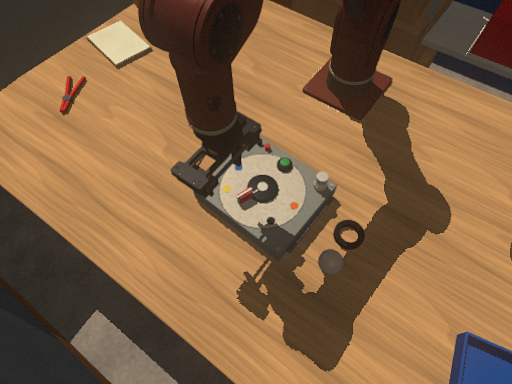

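View pics/side0.png

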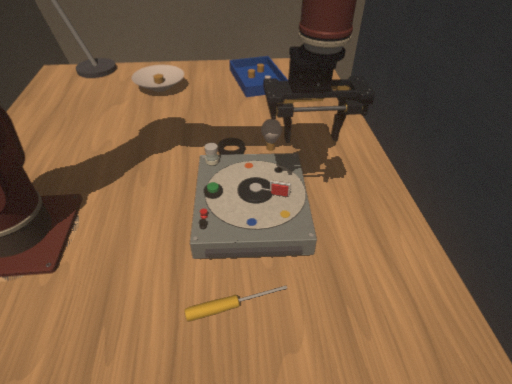

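View pics/wrist0.png

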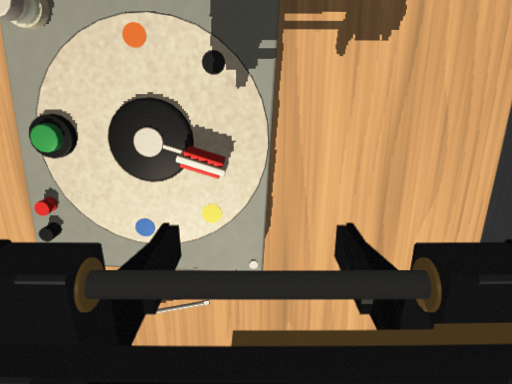

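The wrist picture shows the dial centre near (150,140), green button (47,138), blue dot (145,227), yellow (212,213), black (213,62), orange (134,35), and the tab towards (215,165). So blue is at −1.7, and the tab must be pushed clockwise. The scene and side views show the same dots and no obstruction around the panel except the jar, plus binding posts near the button.

```bash
cat > h.py <<'E'
from station import *
import cv2,numpy as np
from scipy.spatial.transform import Rotation as R
HUE=dict(blue=(105,125,120,60),yellow=(22,34,130,120),green=(55,80,120,60),orange=(6,16,160,150),red=(174,6,150,90))
def blob(img,col,box=None):
    h,s,v=cv2.split(cv2.cvtColor(img,cv2.COLOR_RGB2HSV)); lo,hi,sm,vm=HUE[col]
    m=((h>=lo)&(h<=hi) if lo<hi else (h>=lo)|(h<=hi))&(s>sm)&(v>vm)
    if box: k=np.zeros_like(m);k[box[1]:box[3],box[0]:box[2]]=1;m=m&k
    n,l,st,c=cv2.connectedComponentsWithStats(m.astype(np.uint8))
    return [(np.round(c[i],1),int(st[i,4])) for i in sorted(range(1,n),key=lambda i:-st[i,4])[:3]]
def ray(ci,uv):
    d=np.array([(uv[0]-ci['cx'])/ci['fx'],(uv[1]-ci['cy'])/ci['fy']]);p=d.copy()
    for _ in range(8):p=d/(1+ci['k1']*(p@p))
    r=R.from_quat(ci['rotation']).apply([p[0],p[1],1]);return np.array(ci['eye']),r
def onz(ci,uv,z):
    e,r=ray(ci,uv);return e+r*(z-e[2])/r[2]
def tri(rs):
    A=np.zeros((3,3));b=np.zeros(3)
    for e,r in rs:
        r=r/np.linalg.norm(r);P=np.eye(3)-np.outer(r,r);A+=P;b+=P@e
    return np.linalg.solve(A,b)
E
python3 - <<'E'
from h import *
boxes=dict(wrist=(20,0,275,250),scene=(210,140,335,250),side=(190,150,320,240))
ci={n:camera_info(n) for n in boxes}
im={n:cv2.imread(f"pics/{n}0.png")[:,:,::-1].copy() for n in boxes}
for c in HUE:
    rs=[]
    for n in boxes:
        b=blob(im[n],c,boxes[n])
        print(c,n,[(list(x[0]),x[1]) for x in b], onz(ci[n],b[0][0],.082 if c in('red','green') else .062).round(4) if b else '')
        if b:rs.append(ray(ci[n],b[0][0]))
    print('  tri',tri(rs).round(4), 'w+side', tri([rs[0],rs[-1]]).round(4))
E
```

```text
blue wrist [([np.float64(144.8), np.float64(227.0)], 234)] [ 0.5262 -0.0662  0.062 ]
blue scene [([np.float64(238.2), np.float64(167.3)], 17)] [ 0.5291 -0.0634  0.062 ]
blue side [([np.float64(251.2), np.float64(221.6)], 29)] [ 0.5248 -0.0678  0.062 ]
  tri [ 0.5259 -0.066   0.0592] w+side [ 0.5253 -0.0668  0.0606]
yellow wrist [([np.float64(211.7), np.float64(212.9)], 260)] [ 0.6007 -0.0494  0.062 ]
yellow scene [([np.float64(226.1), np.float64(188.0)], 35)] [ 0.6018 -0.048   0.062 ]
yellow side [] 
  tri [ 0.6    -0.0505  0.0578] w+side [ 0.6    -0.0505  0.0578]
green wrist [([np.float64(44.4), np.float64(138.2)], 654)] [0.4472 0.0352 0.082 ]
green scene [([np.float64(285.5), np.float64(160.4)], 25), ([np.float64(283.0), np.float64(165.0)], 1), ([np.float64(285.0), np.float64(165.0)], 1)] [0.4436 0.0373 0.082 ]
green side [([np.float64(211.5), np.float64(185.5)], 2), ([np.float64(215.5), np.float64(185.5)], 2), ([np.float64(213.0), np.float64(184.0)], 1)] [0.4429 0.0335 0.082 ]
  tri [0.4432 0.0357 0.0793] w+side [0.4439 0.0352 0.0794]
orange wrist [([np.float64(133.8), np.float64(34.3)], 447)] [0.5361 0.128  0.062 ]
orange scene [([np.float64(293.9), np.float64(205.4)], 38)] [0.5377 0.1297 0.062 ]
orange side [([np.float64(248.5), np.float64(165.2)], 26)] [0.5351 0.1259 0.062 ]
  tri [0.5355 0.1288 0.0593] w+side [0.5353 0.1282 0.0601]
red wrist [([np.float64(202.3), np.float64(158.6)], 220), ([np.float64(41.6), np.float64(208.1)], 170), ([np.float64(198.2), np.float64(170.4)], 118)] [0.5971 0.0152 0.082 ]
red scene [([np.float64(245.6), np.float64(194.4)], 31), ([np.float64(267.1), np.float64(145.6)], 19), ([np.float64(248.0), np.float64(187.0)], 1)] [0.5951 0.0144 0.082 ]
red side [([np.float64(279.2), np.float64(189.5)], 157), ([np.float64(203.3), np.float64(213.3)], 57)] [0.5949 0.0063 0.082 ]
  tri [0.5952 0.0131 0.0769] w+side [0.5961 0.0136 0.0753]
```

Request:
{"fn": "move_arm", "kwargs": {
  "rows": "20 -20 0 0 0 0 1; 20 -20 0 0 0 0 1; 0 0 0 0 0 8 1; 0 0 0 0 0 8 1; 0 0 0 0 0 7 1; 0 0 0 0 0 0 1; 0 0 0 0 0 0 1; 0 0 0 0 0 0 1",
  "grip_force": 10
}}

```text
time_s: 1.15
tool_pos: [0.6099, 0.04, 0.1832]
ee_rot: [0.833, 0.553, -0.0, -0.0]
contact_force: [0.1, -0.9, -0.7]
finger_gap: 0.0149
finger_force: 0.0
```

Run:
```python
from h import *
s=get_state();ci=camera_info("wrist");w=grab_frame("wrist");sd=grab_frame("side")
print(s['tool_pos'].round(4),s['ee_rot'].round(3),s['finger_gap'],ci['eye'].round(3))
for c in HUE:
  for p,a in blob(w,c): print(c,list(p),a,onz(ci,p,{'red':.1,'green':.082}.get(c,.062)).round(4))
cs=cv2.resize(sd[130:260,160:330],None,fx=3,fy=3)
cv2.imwrite("pics/1.png",np.hstack([w,np.zeros((384,4,3),np.uint8),cs[:384,:284]])[:,:,::-1])
```

```text
[0.6099 0.04   0.1832] [ 0.833  0.553 -0.    -0.   ] 0.014905039792508483 [0.643 0.117 0.385]
green [np.float64(115.8), np.float64(234.9)] 570 [0.4488 0.0365 0.082 ]
orange [np.float64(153.5), np.float64(117.8)] 348 [0.5361 0.1278 0.062 ]
red [np.float64(255.5), np.float64(198.1)] 474 [0.6017 0.0232 0.1   ]
red [np.float64(255.9), np.float64(213.7)] 61 [0.5959 0.0085 0.1   ]
```

View pics/1.png

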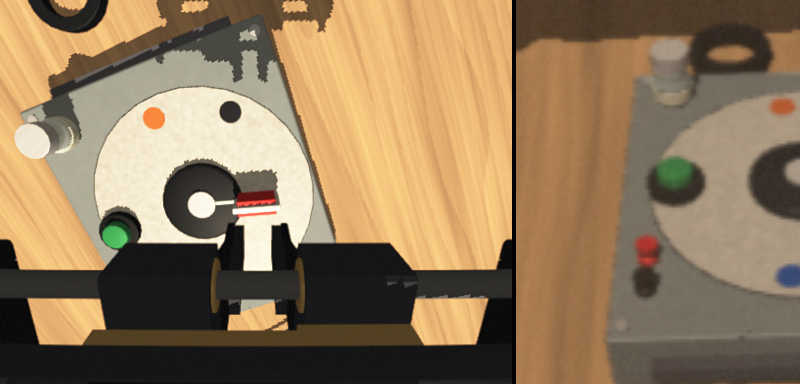

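The tab lies nearly horizontal in the wrist picture, with its top edge at about (256,210), roughly 33 mm from the fingers. The tab's world angle is about −0.35 and the cheek is clear. Descending beside it.

Request:
{"fn": "move_arm", "kwargs": {
  "rows": "0 0 35 0 0 0 1; 0 0 35 0 0 0 1; 0 0 25 0 0 0 1; 0 0 6 0 0 0 1; 0 0 0 0 0 0 1; -6 0 0 0 0 0 1; -6 0 0 0 0 0 1; -5 0 0 0 0 0 1"
}}

```text
time_s: 2.25
tool_pos: [0.6034, 0.0236, 0.0829]
ee_rot: [0.834, 0.552, 0.0, 0.0]
contact_force: [0.1, -0.4, 0.4]
finger_gap: 0.0007
finger_force: 0.0
```

Request:
{"fn": "move_arm", "kwargs": {
  "rows": "-8.1 1.9 0 0 0 8 1; -8.1 1.9 0 0 0 8 1; -8.1 1.9 0 0 0 8 1; -8.1 1.9 0 0 0 8 1; -8.1 1.9 0 0 0 8 1; -8.1 1.9 0 0 0 8 1; -8.1 1.9 0 0 0 8 1; -8.1 1.9 0 0 0 8 1"
}}

```text
time_s: 3.25
tool_pos: [0.5644, -0.0261, 0.0825]
ee_rot: [1.0, 0.024, 0.0, -0.0]
contact_force: [-0.6, -0.0, 0.1]
finger_gap: 0.0003
finger_force: 0.0
```

Run:
```python
from h import *
s=get_state();w=grab_frame("wrist");sd=grab_frame("side");sc=grab_frame("scene")
C=np.array([.5437,.0303]);d=s['tool_pos'][:2]-C
M=R.from_quat(s['ee_rot']).as_matrix();a=np.arctan2(M[1,1],M[0,1])
print(s['tool_pos'].round(4),'yaw',a,'tool-frame',d@M[:2,0],d@M[:2,1],s['finger_gap'],s['contact_force'].round(2))
cs=cv2.resize(sd[150:250,180:330],None,fx=2.6,fy=2.6);c2=cv2.resize(sc[140:255,190:340],None,fx=2.6,fy=2.6)
cv2.imwrite("pics/2.png",np.hstack([cs,c2[:260]])[:,:,::-1]);cv2.imwrite("pics/2w.png",w[:,:,::-1])
```

```text
[ 0.5644 -0.0261  0.0825] yaw -1.523494376697793 tool-frame 0.01797987934068323 0.057337775112599826 0.0002761165876542365 [-0.61 -0.03  0.08]
```

View pics/2.png

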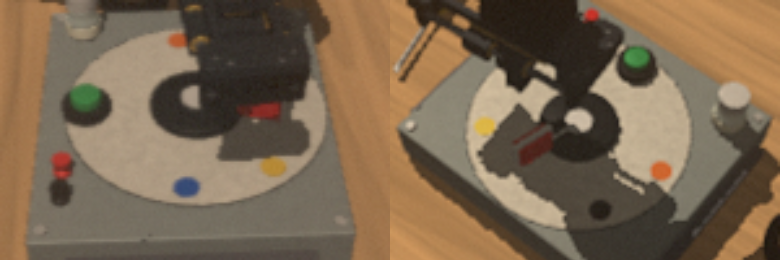

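View pics/2w.png

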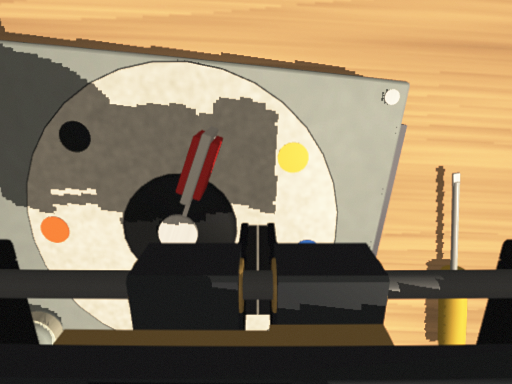

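Run:
```python
from h import *
ci=camera_info("wrist");C=np.array([.5437,.0303])
w=cv2.imread("pics/2w.png")[:,:,::-1].copy()
def an(p):return p[:2].round(4),np.round(np.arctan2(p[1]-C[1],p[0]-C[0]),3),np.round(np.hypot(*(p[:2]-C)),4)
for uv,z in (((178,232),.072),((187,198),.1),((213,138),.1),((183,195),.1),((203,133),.1),((293,157),.062),((75,137),.062),((55,230),.062)):print(uv,z,*an(onz(ci,uv,z)))
s=get_state();print(s['tool_pos'],s['time_s'])
# project TCP into all cameras
for n in("wrist","side","scene"):
  c=camera_info(n)
  for dz in(0,.02):
    p=R.from_quat(c['rotation']).inv().apply(s['tool_pos']+[0,0,dz]-c['eye']);x=p[:2]/p[2];x=x*(1+c['k1']*(x@x));print(n,dz,x*c['fx']+[c['cx'],c['cy']])
```

```text
(178, 232) 0.072 [0.5431 0.0305] 2.806 0.0006
(187, 198) 0.1 [0.5801 0.0177] -0.333 0.0385
(213, 138) 0.1 [0.6175 0.0024] -0.361 0.0789
(183, 195) 0.1 [0.5819 0.0201] -0.261 0.0395
(203, 133) 0.1 [0.6201 0.0082] -0.282 0.0795
(293, 157) 0.062 [ 0.6009 -0.0493] -0.947 0.098
(75, 137) 0.062 [0.607  0.1035] 0.858 0.0968
(55, 230) 0.062 [0.5345 0.1273] 1.666 0.0975
[ 0.56451996 -0.02588768  0.08257525] 3.4
wrist 0 [257.08744939 214.29393325]
wrist 0.02 [257.10096907 226.71604656]
side 0 [267.61212279 199.9322658 ]
side 0.02 [267.89044265 193.20479642]
scene 0 [240.62348471 178.61770104]
scene 0.02 [240.23741737 174.52330384]
```

Run:
```python
from h import *
sd=cv2.imread("pics/side0.png");a=grab_frame("side")[:,:,::-1];w=cv2.imread("pics/2w.png")
A=cv2.resize(a[120:220,230:310],(400,500),interpolation=cv2.INTER_CUBIC);B=cv2.resize(w[210:310,220:300],(400,500),interpolation=cv2.INTER_CUBIC)
cv2.imwrite("pics/3.png",cv2.convertScaleAbs(np.hstack([A,B]),alpha=2,beta=20))
```

```text
(no output)
```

View pics/3.png

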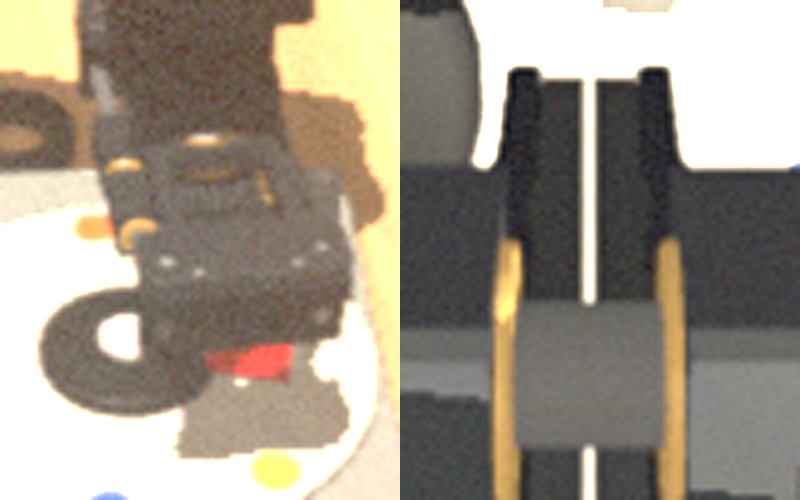

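The wrist pictures show the tab still at about −0.31 rad: the fingers passed over it without contact. From the picture geometry (fingertips at row 224 while the reported TCP projects to row 214, with finger spacing giving a depth of 0.18 m), the real fingertips sit about 37 mm short of the reported TCP. I'll go back and push deeper, feeling for contact.

Request:
{"fn": "move_arm", "kwargs": {
  "rows": "7.8 -3 -10 0 0 -8 1; 7.8 -3 0 0 0 -8 1; 7.8 -3 0 0 0 -8 1; 7.8 -3 0 0 0 -8 1; 7.8 -3 0 0 0 -8 1; 7.8 -3 0 0 0 -8 1; 7.8 -3 0 0 0 -8 1; 7.8 -3 0 0 0 -8 1"
}}

```text
time_s: 4.45
tool_pos: [0.6041, 0.025, 0.0922]
ee_rot: [0.832, 0.555, 0.0, -0.0]
contact_force: [-0.2, 0.0, 0.4]
finger_gap: 0.0006
finger_force: 0.0
```

Request:
{"fn": "move_arm", "kwargs": {
  "rows": "10 0 0 0 0 0 1; 10 0 0 0 0 0 1; 0 0 10 0 0 0 1; 0 0 10 0 0 0 1; 0 0 8 0 0 0 1; 0 0 0 0 0 0 1"
}}

```text
time_s: 5.2
tool_pos: [0.6107, 0.0424, 0.0632]
ee_rot: [0.834, 0.552, -0.001, -0.0]
contact_force: [0.3, -0.1, 0.1]
finger_gap: 0.0003
finger_force: 0.0
```

Request:
{"fn": "move_arm", "kwargs": {
  "rows": "0 0 5 0 0 0 1; 0 0 2 0 0 0 1; 0 0 0 0 0 0 1"
}}

```text
time_s: 5.58
tool_pos: [0.6114, 0.0428, 0.0572]
ee_rot: [0.834, 0.552, -0.0, -0.0]
contact_force: [-0.3, -0.3, 0.2]
finger_gap: 0.0004
finger_force: 0.0
```

Now 3 mm below panel level with no contact, so the offset is confirmed.

Request:
{"fn": "move_arm", "kwargs": {
  "rows": "0 0 5 0 0 0 1; 0 0 5 0 0 0 1; 0 0 2 0 0 0 1; 0 0 0 0 0 0 1"
}}

```text
time_s: 6.08
tool_pos: [0.6113, 0.0428, 0.045]
ee_rot: [0.834, 0.552, -0.0, -0.0]
contact_force: [-1.1, 0.7, -0.4]
finger_gap: 0.0002
finger_force: 0.0
```

Run:
```python
from h import *
a=grab_frame("side")[:,:,::-1];w=grab_frame("wrist")[:,:,::-1]
A=cv2.resize(a[120:240,190:330],(448,384),interpolation=cv2.INTER_CUBIC);B=w[100:292,170:346]
cv2.imwrite("pics/4.png",cv2.convertScaleAbs(np.hstack([A,cv2.resize(B,(352,384))]),alpha=1.5,beta=15))
```

```text
(no output)
```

View pics/4.png

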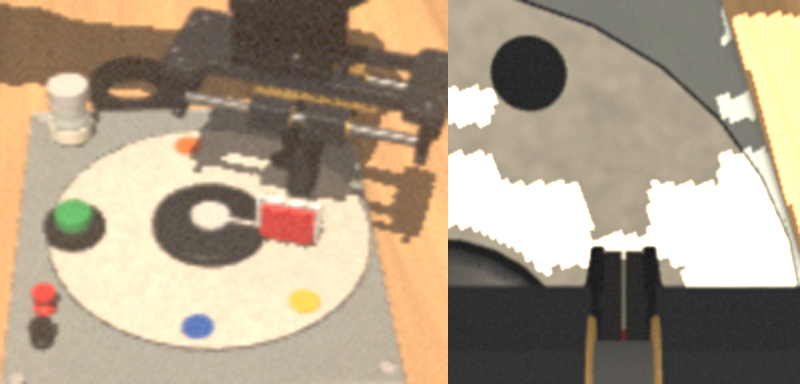

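The side view shows the closed finger standing behind the tab (crop about 300,190), and the wrist view shows red through the finger gap. Pushing now.

Request:
{"fn": "move_arm", "kwargs": {
  "rows": "-7 0 0 0 0 0 1; -7 0 0 0 0 0 1; -6 0 0 0 0 0 1; 0 0 0 0 0 0 1"
}}

```text
time_s: 6.68
tool_pos: [0.6035, 0.0237, 0.0454]
ee_rot: [0.834, 0.552, -0.0, 0.0]
contact_force: [0.5, -0.0, 0.2]
finger_gap: 0.0005
finger_force: 0.0
```

Request:
{"fn": "move_arm", "kwargs": {
  "rows": "-8.1 1.9 0 0 0 8 1; -8.1 1.9 0 0 0 8 1; -8.1 1.9 0 0 0 8 1"
}}

```text
time_s: 7.05
tool_pos: [0.5962, 0.0011, 0.0453]
ee_rot: [0.931, 0.365, 0.0, -0.0]
contact_force: [1.8, 2.5, 0.5]
finger_gap: 0.0005
finger_force: 1.0
```

Contact force of about 3 N, so the tab is turning. Continuing to about 64° of arc, then checking.

Request:
{"fn": "move_arm", "kwargs": {
  "rows": "-8.1 1.9 0 0 0 8 1; -8.1 1.9 0 0 0 8 1; -8.1 1.9 0 0 0 8 1; -8.1 1.9 0 0 0 8 1; -8.1 1.9 0 0 0 8 1; 0 0 0 0 0 0 1"
}}

```text
time_s: 7.8
tool_pos: [0.5645, -0.0257, 0.0453]
ee_rot: [1.0, 0.026, -0.0, 0.0]
contact_force: [-0.2, 0.4, 0.6]
finger_gap: 0.0005
finger_force: 0.0
```

```bash
cat >> h.py <<'E'
C=np.array([.5437,.0303]);YAW=-.051
def tab(n,z,box):
    im=grab_frame(n);ci=camera_info(n);h,s,v=cv2.split(cv2.cvtColor(im,cv2.COLOR_RGB2HSV))
    m=((h<6)|(h>174))&(s>130)&(v>50);k=np.zeros_like(m);k[box[1]:box[3],box[0]:box[2]]=1
    for i in range(1,(q:=cv2.connectedComponentsWithStats((m&k).astype(np.uint8)))[0]):
        if q[2][i,4]>8:
            p=onz(ci,q[3][i],z);print(n,q[3][i].round(1),q[2][i],p.round(4),'ang',round(np.arctan2(*(p[:2]-C)[::-1])-YAW,3))
    return im
E
python3 - <<'E'
from h import *
s=get_state();M=R.from_quat(s['ee_rot']).as_matrix();d=s['tool_pos'][:2]-C
print('yaw-YAW',np.arctan2(M[1,1],M[0,1])-YAW,d@M[:2,0],d@M[:2,1],s['contact_force'])
a=tab("side",.08,(190,150,320,250));b=tab("scene",.08,(210,140,335,250))
A=cv2.resize(a[130:250,190:330],(448,384));B=cv2.resize(b[140:260,200:310],(352,384))
cv2.imwrite("pics/5.png",np.hstack([A,B])[:,:,::-1])
E
```

```text
yaw-YAW -1.4670630644881877 0.017784644772994903 0.057065530452180276 [-0.21656587  0.35182664  0.60855326]
side [256.1 200.5] [254 192   5  21  61] [ 0.5395 -0.0229  0.08  ] ang -1.599
side [203.2 213.2] [200 209   7  10  61] [ 0.4248 -0.0512  0.08  ] ang -2.49
scene [267.  146.3] [265 143   5   8  26] [ 0.4329 -0.0336  0.08  ] ang -2.567
```

View pics/5.png

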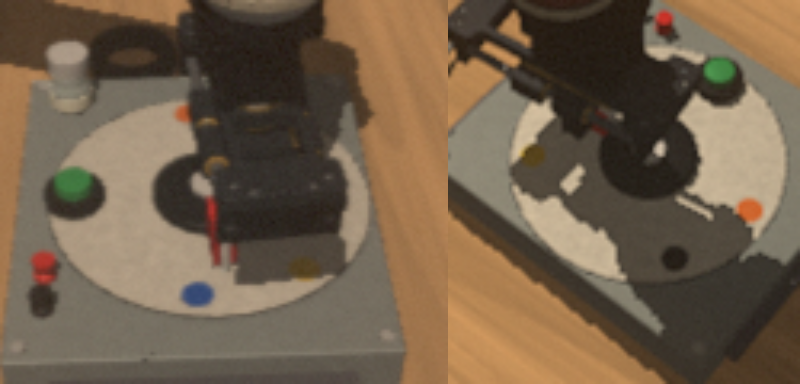

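The side crop shows the tab's left red cheek at about (212,235), pointing just right of the blue dot at (198,293), so about −1.46. About 0.24 rad left; pushing 11° more, slowly, then backing off to measure.

Request:
{"fn": "move_arm", "kwargs": {
  "rows": "-4 1.1 0 0 0 4 1; -4 1.1 0 0 0 4 1; -3 0.8 0 0 0 3 1; 0 0 0 0 0 0 1; 10 0 0 0 0 0 1; 10 0 0 0 0 0 1; 0 0 -40 0 0 0 1; 0 0 -40 0 0 0 1"
}}

```text
time_s: 8.9
tool_pos: [0.574, -0.0313, 0.1258]
ee_rot: [0.998, -0.069, -0.001, 0.0]
contact_force: [1.1, 0.7, -0.1]
finger_gap: 0.0004
finger_force: 0.0
```

Request:
{"fn": "move_arm", "kwargs": {
  "rows": "-30 0 -20 0 0 0 1; -30 0 0 0 0 0 1; -30 0 0 0 0 0 1; -20 0 0 0 0 0 1; 0 0 0 0 0 0 1; 0 0 0 0 0 0 1"
}}

```text
time_s: 9.65
tool_pos: [0.4658, -0.0159, 0.1455]
ee_rot: [0.998, -0.07, 0.0, -0.0]
contact_force: [0.2, 0.6, 1.2]
finger_gap: 0.0005
finger_force: 0.0
```

Run:
```python
from h import *
s=get_state();print(s['tool_pos'],s['time_s'],s['contact_force'])
tab("side",.082,(190,150,320,250));w=tab("wrist",.082,(0,0,512,383))
for c in("blue","green","orange","yellow"):print(c,[(p,a,onz(camera_info("wrist"),p,.082 if c=="green" else .062).round(4)) for p,a in blob(w,c)[:1]])
cv2.imwrite("pics/6.png",w[:,:,::-1])
```

```text
[ 0.46580309 -0.01593739  0.14550279] 9.65 [0.20927439 0.64104133 1.19549634]
side [251.1 199.1] [250 191   3  21  39] [ 0.5288 -0.0194  0.082 ] ang -1.81
side [256.9 201.1] [256 192   3  21  49] [ 0.5408 -0.0267  0.082 ] ang -1.57
side [203.3 213.2] [200 209   7  10  60] [ 0.4251 -0.0531  0.082 ] ang -2.478
wrist [256.8  95.4] [232  92  51   8 380] [ 0.5407 -0.0263  0.082 ] ang -1.573
wrist [257.1 110.6] [233 108  50   7 302] [ 0.529  -0.0248  0.082 ] ang -1.781
wrist [287.3 220.1] [279 210  18  21 308] [ 0.4304 -0.0383  0.082 ] ang -2.546
blue [(array([305. , 105.6]), 451, array([ 0.526 , -0.0662,  0.062 ]))]
green [(array([204.7, 213.1]), 778, array([0.4473, 0.0336, 0.082 ]))]
orange []
yellow [(array([466.7, 166.6]), 1069, array([ 0.4513, -0.2092,  0.062 ]))]
```

View pics/6.png

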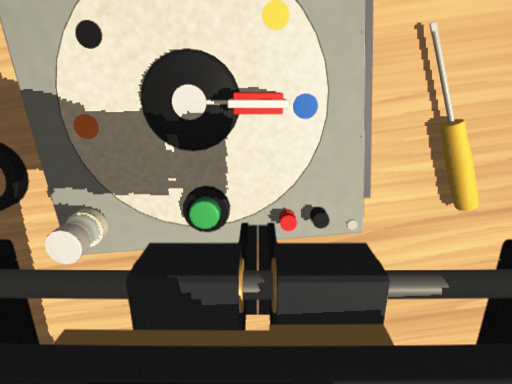

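The wrist view shows the tab as a horizontal fin from (228,103) to (288,104), pointing at the blue dot at (305,106). The mean of the two cheeks gives about −1.68 against the −1.70 wanted, which is on target. Loose items are in place. Now the button at (0.446, 0.035).

Request:
{"fn": "move_arm", "kwargs": {
  "rows": "-14 -24 0 0 0 0 1; -13 -24 0 0 0 0 1; 0 0 0 0 0 0 1; 0 0 0 0 0 0 1"
}}

```text
time_s: 10.25
tool_pos: [0.4452, 0.0348, 0.1452]
ee_rot: [0.998, -0.07, -0.0, 0.0]
contact_force: [0.2, 0.2, 0.2]
finger_gap: 0.0006
finger_force: 0.0
```

Request:
{"fn": "move_arm", "kwargs": {
  "rows": "0 0 30 0 0 0 1; 0 0 30 0 0 0 1; 0 0 20 0 0 0 1; 0 0 10 0 0 0 1; 0 0 0 0 0 0 1; 0 0 0 0 0 0 1"
}}

```text
time_s: 11.0
tool_pos: [0.4455, 0.0354, 0.056]
ee_rot: [0.998, -0.07, 0.001, -0.0]
contact_force: [0.5, -0.6, -0.3]
finger_gap: 0.0006
finger_force: 0.0
```

Request:
{"fn": "move_arm", "kwargs": {
  "rows": "0 0 4 0 0 0 1; 0 0 3 0 0 0 1; 0 0 0 0 0 0 1"
}}

```text
time_s: 11.38
tool_pos: [0.4445, 0.0355, 0.0481]
ee_rot: [0.998, -0.07, -0.0, 0.0]
contact_force: [0.3, -0.7, 0.3]
finger_gap: 0.0004
finger_force: 0.0
```

Request:
{"fn": "move_arm", "kwargs": {
  "rows": "0 0 3 0 0 0 1; 0 0 0 0 0 0 1"
}}

```text
time_s: 11.62
tool_pos: [0.4446, 0.0355, 0.045]
ee_rot: [0.998, -0.07, -0.0, 0.0]
contact_force: [0.1, 0.1, 0.2]
finger_gap: 0.0005
finger_force: 0.0
```

Request:
{"fn": "move_arm", "kwargs": {
  "rows": "0 0 3 0 0 0 1; 0 0 0 0 0 0 1"
}}

```text
time_s: 11.88
tool_pos: [0.4449, 0.0355, 0.0423]
ee_rot: [0.998, -0.07, 0.0, -0.0]
contact_force: [0.3, -0.9, 2.2]
finger_gap: 0.0002
finger_force: 0.9
```

Contact has begun at about 0.044. Continue until the force rises past 5 N to the stop.

Request:
{"fn": "move_arm", "kwargs": {
  "rows": "0 0 2 0 0 0 1; 0 0 2 0 0 0 1; 0 0 0 0 0 0 1"
}}

```text
time_s: 12.25
tool_pos: [0.4449, 0.0355, 0.0383]
ee_rot: [0.998, -0.07, 0.0, -0.0]
contact_force: [-1.3, 0.1, 3.5]
finger_gap: 0.0001
finger_force: 2.1
```

Request:
{"fn": "move_arm", "kwargs": {
  "rows": "0 0 1.5 0 0 0 1; 0 0 0 0 0 0 1"
}}

```text
time_s: 12.5
tool_pos: [0.4449, 0.0355, 0.0371]
ee_rot: [0.998, -0.07, 0.0, -0.0]
contact_force: [-2.2, -1.1, 7.6]
finger_gap: 0.0002
finger_force: 3.9
```

Request:
{"fn": "move_arm", "kwargs": {
  "rows": "0 0 1 0 0 0 1; 0 0 0.5 0 0 0 1; 0 0 0 0 0 0 1"
}}

```text
time_s: 12.88
tool_pos: [0.4451, 0.0356, 0.0368]
ee_rot: [0.998, -0.07, 0.0, -0.0]
contact_force: [-8.6, -1.7, 24.2]
finger_gap: 0.0007
finger_force: 12.2
```

Hard stop reached (24 N, TCP barely moved). Now releasing and backing away.

Request:
{"fn": "move_arm", "kwargs": {
  "rows": "0 0 -5 0 0 0 1; 0 0 -10 0 0 0 1; 0 0 -35 0 0 0 1; 0 0 -50 0 0 0 1; 0 0 0 0 0 0 1; 0 0 0 0 0 0 1"
}}

```text
time_s: 13.62
tool_pos: [0.4443, 0.0354, 0.1348]
ee_rot: [0.998, -0.07, -0.0, 0.0]
contact_force: [-1.2, 0.0, -0.2]
finger_gap: 0.0004
finger_force: 0.0
```

Run:
```python
from h import *
s=get_state();print(s['tool_pos'],s['time_s'],s['contact_force'])
tab("side",.082,(190,150,320,250));w=tab("wrist",.082,(0,0,512,240))
ci=camera_info("wrist");print([(p,onz(ci,p,.062).round(4)) for p,a in blob(w,"blue")[:1]],[(p,a,onz(ci,p,.082).round(4)) for p,a in blob(w,"green")[:1]])
```

```text
[0.44426677 0.03541882 0.13478599] 13.625 [-1.17778184  0.01232702 -0.20608735]
side [251.2 199.7] [250 191   3  21  35] [ 0.5289 -0.0212  0.082 ] ang -1.8
side [256.9 201. ] [256 192   3  21  48] [ 0.5408 -0.0266  0.082 ] ang -1.571
side [203.3 213.2] [200 209   7  10  60] [ 0.4251 -0.0532  0.082 ] ang -2.477
wrist [323.6  53.3] [295  50  59   7 361] [ 0.5419 -0.0278  0.082 ] ang -1.551
wrist [323.1  70.5] [295  67  57   8 443] [ 0.53   -0.0265  0.082 ] ang -1.756
wrist [343.5 194.6] [333 184  22  22 356] [ 0.4298 -0.0358  0.082 ] ang -2.565
[(array([368. ,  70.2]), array([ 0.5256, -0.0665,  0.062 ]))] [(array([257.4, 186.2]), 848, array([0.4471, 0.0346, 0.082 ]))]
```

```bash
python3 -c "
from station import *
print(sign_off())"
```

```text
the job is handed in; nothing more can be done
None
```

The red tab now points at the blue dot (measured −1.65 to −1.69 rad, target −1.70), and after that the green button was pressed to its hard stop and let go; the job is handed in and I was given no verdict.

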